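# Tuck the eaves flashing under the bottom shingles and hold it down

## Robot

A 7-joint arm with a two-finger parallel gripper is mounted at the origin on a cart in front of the work surface, level with it; the furniture and walls round the work are solid. World frame = base frame: x ahead of the robot, y to its left, z up, the work surface at z = 0. Lengths are in mm, angles in rad, forces in N, time in s.
With the tool pointing down it reaches from about 400 to 875 mm from the base axis. Payload 4.4 kg.
Tool frame: the origin (TCP) lies on the centre line of the jaws, within the pads' length; the fingertips stand 11 mm ahead of it and the grasp point (between the pads) lies 8 mm behind it (ctrl.tips_ahead is the distance from the TCP to the fingertips, in mm); z points along the fingers, y is the line along which they close (so a half turn about z gives the same grasp; the last joint's range is limited). The gripper opens to 85 mm and grips with 20 to 120 N. Pads are 22 mm wide; open, the fingers measure 114 mm over their backs; the gripper's body (76 mm by 85 mm) begins 54 mm behind the grasp point. The pads swing forward as they close: fully open they stand 13 mm farther back than shut.
Start: joints at [-1.323, 0.628, 0.038, 1.517, -0.027, 0.996, -0.02], TCP at [200.615, 618.281, 242.313] pointing down, gripper open.
Joint ranges: [-3.06, 3.06], [-0.37, 2.12], [-1.25, 1.32], [0.18, 2.47], [-1.1, 4.24], [0.23, 1.98], [-2.94, 2.94]. Speed limits (rad/s): [2.57, 2.57, 3.14, 3.14, 3.14, 3.14, 3.14].

## Interface

Orientations are given as [roll, pitch, yaw] about the fixed x, y, z axes, in that order (R = Rz(yaw) Ry(pitch) Rx(roll)).
In Python, from cell import ctrl, eyes, job gives the robot as it stands. The module is installed in compiled form; this text tells all that it offers.
- The arm moves only by the tool carry_out, never from a script. Its argument "moves" is a list of rows, each an object of numbers: "tx", "ty", "tz": the shift along the tool's x, y, z as a fraction of full scale; "twist": the turn about the tool's z as a fraction of full scale; "fingers": the opening, from 0 (shut) to 1 (fully open). In form: [{"tx": .., "ty": .., "tz": .., "twist": .., "fingers": ..}, ...]. A call has 1 to 12 rows; each row shifts and turns the commanded pose from where the row before left it, along the tool's axes as they then stand; what a row does not reach is not made up. Full scale, the value 1, is 0.3 m for a shift and pi rad for a turn. A row lasts 1/8 s, in which the tool goes at most 62.5 mm and 10.7 degrees, less where a joint would pass 70% of its speed; a pose out of reach is approached as far as the arm can. A call with a number of a shift or a turn outside -1 to 1 is refused whole. A call with a gripper value outside its range is refused whole. The fingers move at their own pace and stop on an object; the grip force is fixed at half the most. Time passes only in rows, so rows that do not move let the fingers close. It gives the time, the measured TCP pose, the force, the opening and the grip force at its end, in the units of the state.
- ctrl.read_state(): the state, without advancing time (a new reading comes with each control period).
- eyes.get_image(name): name is "scene" or "side" or "wrist"; returns a dict with "color" (400x640x3 uint8, blue, green, red), "fovy" (degrees; the focal length in pixels is half the picture's height over the tangent of half this angle, whatever the lens; pixels are square), "cx", "cy" (the principal point, pixels), "world_from_camera" (4x4, takes a point from camera to world coordinates). Camera axes: x right, y up, looking along -z (the intrinsics and any distortion apply to the point x, -y, -z); pixel columns grow to the right and rows downward; lengths in mm; the calibration is good to about 2 mm. A picture is of the moment at which its call begins. There is no depth.
- job.finish_job(): hands the job in; it is judged then, once.
The state is a dict: "clock": time; "qpos": joint angles; "qd": joint speeds; "tau": joint torques, N m; "eef_pos": TCP position; "tool_rot": TCP orientation; "force": force on the tool from outside, world axes, zero at the start; "torque": the same for the moment, N m; "width": finger opening in mm; "gripper_force": force on a finger pad.
Only numpy, scipy, OpenCV 4.12 (cv2) and the standard library are available. Lean on these libraries where they do the work, as an engineer would, in place of code of your own. Each camera call takes 0.05 s, during which the arm holds its last target. There are 200 camera calls.

## Task

The new eaves flashing for the small shingled vent roof lies on the folding block. Take it by its standing rib, slip its flat flange up the slope under the bottom course of shingles without lifting them, until its turned-down lip butts against the eaves and its two ends line up with the sides of the roof. Finish there still gripping it, keeping it pressed firmly down flat on the deck, ready for nailing; do not let go, and leave the things lying about where they are.

Things in the scene. Friction and masses are not known exactly. Their poses are not given: they have to be found in the camera images.
- flashing: Loose eaves flashing, bare grey sheet metal, 170 mm long (its y), about 0.18 kg. Origin: mid length, in the inner corner of flange underside and turned-down lip. x runs from the lip across the flange, z up. Flange 3 mm thick (z 0 to 3 mm), reaching to x = 95 mm. Lip 3 mm thick (x -3 to 0), hanging to z = -18 mm. A standing rib near the lip is the grip.
- rib (a point): Middle of the flashing's standing rib (x = 8.5, y = 0, z = 18 mm in the flashing's frame). The rib is 9 mm thick (x from 4 to 13 mm), runs the whole length and rises from the flange to z = 33.5 mm; it is gripped from above, fingers closing along the flashing's x.
- tuck_edge (a point): Middle of the flashing's free edge that goes under the shingles, at its underside: x = 95, y = 0, z = 0 mm in the flashing's frame.
- folding_block: Fixed hardwood block, 100 x 200 x 70 mm (its x, y, z), a steel strip along its upper -x edge; origin at the centre of its underside. At the start the flashing lies on it, axes parallel, lip hanging over the -x side: flashing origin 53.5 mm from the block's centre towards -x, 70 mm up, up to 10 mm off centre along y.
- roof: The small roof, fixed on the bench: wooden, 200 x 180 mm in plan, 55 mm high at the eaves (its low -x side, towards the robot) and about 124 mm at the ridge. Origin at the centre of its underside; x points from the eaves to the ridge.
- deck: Sloping deck board of the roof, 180 mm wide, pitched 0.20 rad. Origin: middle of the eaves edge, on the upper face; x up the slope, y left along the eaves, z square out of the deck. The lip butts against the eaves' front face (plane x = 0, down to z = -26 mm). The flashing is home when its frame coincides with this one, its edge then 40 mm under the shingles.
- lap (a point): Lower front edge of the middle bottom shingle, at mid width: 55 mm up the slope from the eaves, 8 mm above the deck. The bare deck before it and the 8 mm slot under the shingles are clear up to a fillet 104 mm from the eaves. Shingles are 7 mm thick; the courses behind stand up to 32 mm above the deck.
- shingle_0 (a joint): Right shingle of the bottom course, 57 mm wide: lift in rad about its nailed upper edge, 80 mm up the slope from its lower edge; 0 is lying. A stiff spring (4 N m per rad) holds it down; 0.05 is 4 mm of lift at the lower edge.
- shingle_1 (a joint): The same for the middle shingle, 66 mm wide.
- shingle_2 (a joint): The same for the left shingle, 57 mm wide.
- nail_tin: Bystander: open tin of nails, 74 mm across and 61 mm high, behind the folding block. Origin at the centre of its underside.
- pliers: Bystander: pliers lying in front of the roof, 165 mm long, 12 mm high. Origin at the centre of their underside.
- cork_1: Bystander: a bottle cork lying in front of the roof near the vice, 42 mm long, 24 mm thick. Origin at the centre of its underside.

How it is judged (in metres and radians):
On the way, in this order (a step that is already met when the one before it is completed fails the run):
1. the flashing is gripped and lifted clear of the folding block (contact force between the fingers and flashing above 2 N and z of flashing in the frame of folding_block above 0.095 m), for 0.2 s.
2. the flashing's edge is under the bottom course, at least 8 mm past the shingles' lower edges (contact force between the fingers and flashing above 2 N and x of tuck_edge in the frame of deck above 0.063 m and z of tuck_edge in the frame of deck below 0.007 m and y of tuck_edge in the frame of deck between -0.05 and 0.05 m), for 0.1 s.
At the end, for the whole second after the job is handed in: Still gripped and pressing on the deck with over 4 N; flat on it (3 mm at the lip, 4 mm at the tucked edge, 0.05 rad), lip within 5 mm of the eaves, ends within 9 mm of central, parallel to the eaves within 0.06 rad, at rest; bottom shingles down (under 0.03 rad) (contact force between the fingers and flashing above 2 N and contact force between flashing and deck above 4 N and x of flashing in the frame of deck between -0.005 and 0.004 m and y of flashing in the frame of deck between -0.009 and 0.009 m and z of flashing in the frame of deck between -0.004 and 0.003 m and z of tuck_edge in the frame of deck below 0.004 m and angle between the y axis of flashing and the y axis of deck, either way round below 0.06 rad and angle between the z axis of flashing and the z axis of deck, either way round below 0.05 rad and linear speed of flashing below 0.02 m/s and value of joint each of shingle_0, shingle_1, shingle_2 below 0.03 rad); the arm keeps its last pose, push and grip.
It fails at once if a bottom shingle is lifted by more than 0.05 rad (4 mm at its lower edge) (value of joint any of shingle_0, shingle_1, shingle_2 above 0.05 rad).
It fails at once if the nail tin, the pliers or the cork is moved by more than 20 mm (distance of any of nail_tin, pliers, cork_1 from where it was at the start of the episode above 0.02 m).
It also fails if it takes over 45 s, if anything falls off the work surface, if the arm or the gripper's body presses on something with over 40 N, if the wrist force passes 120 N, or if a joint passes its speed limit or range.

## Working session

There is one attempt and no reset: what is moved stays moved. The work goes in short steps, Python scripts to look and compute and a tool call to move; the robot and the scene stay as the last step left them, time stands still between calls to the robot, and variables do not carry over. Pictures are saved under pics/ and viewed, at most 10 in all, crops included, and the job is handed in when it is done.

Besides the shell and the picture viewer there is one more tool, called as a command line: name --argument value ..., lists and objects as JSON in quotes. carry_out: Moves the arm, as the interface text tells. Its arguments: {"type":"object","properties":{"moves":{"type":"array","items":{"type":"object","properties":{"tx":{"type":"number","minimum":-1,"maximum":1},"ty":{"type":"number","minimum":-1,"maximum":1},"tz":{"type":"number","minimum":-1,"maximum":1},"twist":{"type":"number","minimum":-1,"maximum":1},"fingers":{"type":"number"}}}}},"required":["moves"]}

```bash
mkdir -p pics
cat > h.py <<'E'
import numpy as np,cv2
from cell import ctrl,eyes,job
def snap(n,f):
    d=eyes.get_image(n); cv2.imwrite(f'pics/{f}.png',d['color'])
    np.savez(f'pics/{f}.npz',**{k:v for k,v in d.items() if isinstance(v,(int,float,np.ndarray,list))})
    return d
def load(f): return np.load(f'pics/{f}.npz',allow_pickle=True)
def ray(d,u,v):
    f=200/np.tan(np.radians(float(d['fovy'])/2)); T=np.array(d['world_from_camera'])
    r=T[:3,:3]@np.array([(u-float(d['cx']))/f,-(v-float(d['cy']))/f,-1]); return T[:3,3],r
def atz(d,u,v,z):
    o,r=ray(d,u,v); return o+r*(z-o[2])/r[2]
def proj(d,p):
    f=200/np.tan(np.radians(float(d['fovy'])/2)); T=np.array(d['world_from_camera'])
    c=T[:3,:3].T@(np.asarray(p,float)-T[:3,3]); return np.array([float(d['cx'])+f*c[0]/-c[2],float(d['cy'])+f*c[1]/c[2]])
E
python3 - <<'E'
from h import *
for n in('scene','side','wrist'):
    d=snap(n,n+'0'); print(n,{k:(v if k!='color' else 0) for k,v in d.items()})
print(ctrl.read_state(), ctrl.tips_ahead)
E
```

```text
scene {'color': 0, 'fovy': 49.16763594635141, 'cx': 319.6466323114528, 'cy': 197.4331103954719, 'world_from_camera': array([[-6.14194658e-01,  3.00362775e-01, -7.29758266e-01,
        -1.72005805e+02],
       [-7.89147193e-01, -2.37764624e-01,  5.66316776e-01,
         8.63106516e+02],
       [-3.41022166e-03,  9.23715425e-01,  3.83064202e-01,
         4.59204026e+02],
       [ 0.00000000e+00,  0.00000000e+00,  0.00000000e+00,
         1.00000000e+00]])}
side {'color': 0, 'fovy': 52.56411340214377, 'cx': 322.6323310361128, 'cy': 199.92697140362893, 'world_from_camera': array([[ 9.18040883e-01,  2.23030732e-01, -3.27808222e-01,
         2.37705665e+02],
       [-3.95915783e-01,  4.71357450e-01, -7.88081751e-01,
        -3.74674615e+02],
       [-2.12516019e-02,  8.53275716e-01,  5.21026796e-01,
         5.24382726e+02],
       [ 0.00000000e+00,  0.00000000e+00,  0.00000000e+00,
         1.00000000e+00]])}
wrist {'color': 0, 'fovy': 62.1609682446969, 'cx': 322.2036615987848, 'cy': 192.6638665639361, 'world_from_camera': array([[ 3.07869926e-01, -9.05528972e-01, -2.91947580e-01,
       
[... 265 characters left out ...]
00e+00]])}
{'clock': 0.15, 'qpos': array([-1.32285199,  0.62914642,  0.03847072,  1.51813547, -0.02704459,
        0.99631742, -0.02000282]), 'qd': array([-0.00028648, -0.00427998,  0.00203905, -0.00411374, -0.00141464,
       -0.0012233 ,  0.0001703 ]), 'tau': array([ 2.33508865e-03, -5.63800728e+01,  1.22767188e+00, -1.93655312e+01,
        1.11011061e-02,  7.34706642e-03,  1.50990797e-05]), 'eef_pos': array([200.43024011, 617.83784617, 241.59337125]), 'tool_rot': array([-3.14010390e+00, -1.61627000e-05,  2.82780322e+00]), 'force': array([-0.14728592,  0.01219192, -0.08445916]), 'torque': array([ 0.03135594, -0.02502351, -0.03277004]), 'gripper_force': 0.0, 'width': 85.19973274478123} 11.0
```

View pics/scene0.png

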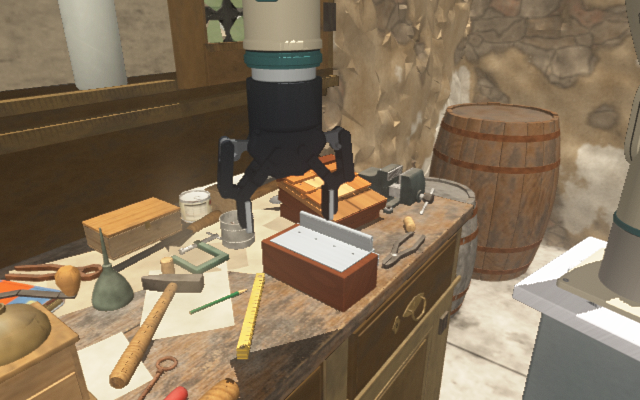

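View pics/side0.png

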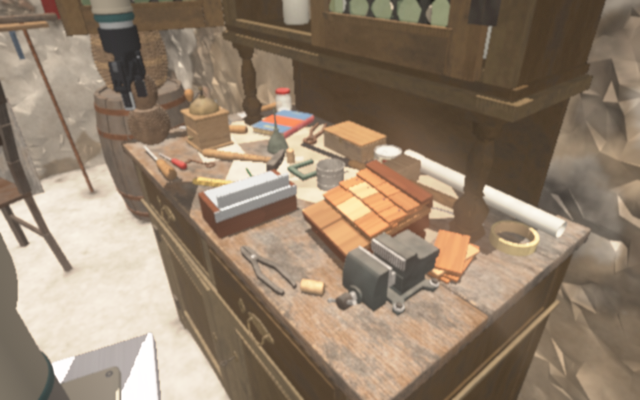

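The side view shows the flashing on the block around (250,200), the roof around (370,205), the pliers at (268,270) and the cork at (312,286). I'll enlarge this area.

Run:
```python
import cv2
a=cv2.imread('pics/side0.png')[155:275,190:450]; cv2.imwrite('pics/c1.png',cv2.resize(a,None,fx=3,fy=3,interpolation=cv2.INTER_CUBIC))
a=cv2.imread('pics/scene0.png')[140:310,250:440]; cv2.imwrite('pics/c2.png',cv2.resize(a,None,fx=3.5,fy=3.5,interpolation=cv2.INTER_CUBIC))
```

```text
(no output)
```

View pics/c1.png

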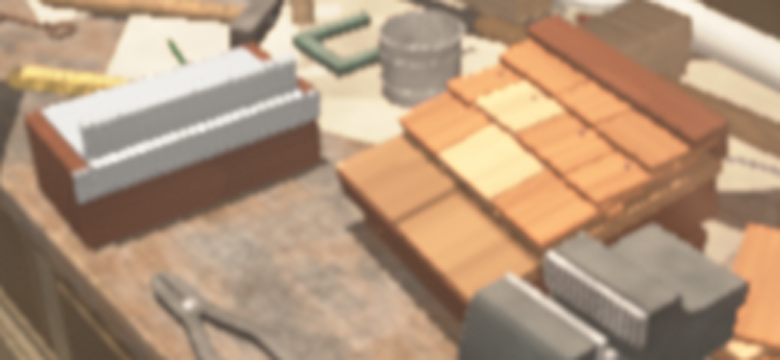

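View pics/c2.png

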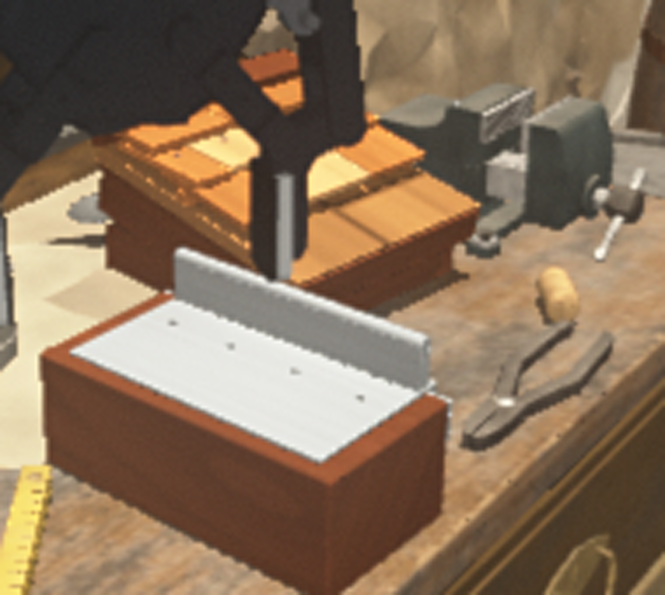

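```bash
cat > fit.py <<'E'
from h import *
from scipy.optimize import least_squares
s=load('side0');c=load('scene0')
S=lambda u,v:(s,190+u/3,155+v/3); C=lambda u,v:(c,250+u/3.5,140+v/3.5)
def fit(obs,x0):
    def P(p,q): 
        a,b=np.cos(p[2]),np.sin(p[2]); return [p[0]+a*q[0]-b*q[1],p[1]+b*q[0]+a*q[1],q[2]]
    f=lambda p:np.concatenate([proj(d,P(p,q))-[u,v] for (d,u,v),q in obs])
    best=min((least_squares(f,[x0[0],x0[1],w],loss='soft_l1',x_scale=[10,10,.1]) for w in np.arange(-3,3.2,.7)),key=lambda r:r.cost)
    return best.x,np.round(f(best.x).reshape(-1,2),1)
if __name__=='__main__':
    for n,p in dict(rl=(S(82,122),103.5),rr=(S(295,60),103.5),crl=(C(176,250),103.5),crr=(C(428,340),103.5),fe=(C(70,352),73),fe2=(C(322,461),73),eL=(S(338,170),55),ceR=(C(480,207),55)).items(): print(n,atz(*p[0],p[1]).round())
    B=[(S(95,247),(-50,100,0)),(S(320,165),(-50,-100,0)),(S(28,115),(50,100,70)),(C(43,355),(50,-100,70)),(C(330,483),(50,100,70)),(C(447,400),(-50,100,70)),(C(330,595),(50,100,0)),(C(440,517),(-50,100,0)),(C(48,468),(50,-100,0))]
    p,r=fit(B,(400,300)); print('block',p,r.tolist())
    F=[(S(82,122),(4,85,103.5)),(S(295,60),(4,-85,103.5)),(S(78,200),(-3,85,52)),(S(75,170),(-3,85,73)),(S(318,92),(-3,-85,73)),(S(320,122),(-3,-85,52)),(C(70,352),(95,-85,73)),(C(322,461),(95,85,73)),(C(176,250),(13,-85,103.5)),(C(428,340),(13,85,103.5))]
    p,r=fit(F,(400,300)); print('flash',p,r.tolist())
    k,l=np.cos(.2),np.sin(.2)
    D=lambda x,y,z:(-100+x*k-z*l,y,55+x*l+z*k)
    R=[(S(338,170),D(0,90,0)),(S(403,122),D(55,90,15)),(S(548,250),D(55,-90,15)),(C(480,207),D(0,-90,0)) ,(C(425,157),D(55,-90,15))]
    for sw in (1,-1):
        p,r=fit([(o,(q[0],q[1]*(1 if o[0] is s else sw),q[2])) for o,q in R],(600,150)); print('roof',p,r.tolist())
E
python3 fit.py
```

```text
rl [314. 370. 104.]
rr [476. 392. 104.]
crl [472. 411. 104.]
crr [306. 376. 104.]
fe [455. 494.  73.]
fe2 [291. 458.  73.]
eL [476. 309.  55.]
ceR [490. 146.  55.]
block [387.71876622 434.159109     1.77791073] [[-2.7, 1.9], [0.6, -0.9], [-2.8, -0.6], [-2.3, -1.8], [0.2, -0.9], [0.9, -1.0], [-0.6, 2.8], [1.1, -1.1], [-1.7, -2.2]]
flash [393.80099998 379.62414213   1.76050463] [[-1.8, 1.0], [-0.7, -1.4], [4.7, -2.6], [4.1, -1.0], [-5.9, 1.0], [-6.0, -1.1], [1.1, -1.5], [-0.0, -0.7], [0.6, -0.8], [-0.7, -0.3]]
roof [5.86979324e+02 2.33863483e+02 1.13955751e-01] [[0.4, -0.8], [-0.9, -1.5], [0.1, -1.5], [1.2, -2.3], [0.9, -3.2]]
roof [5.64623020e+02 1.83922090e+02 7.30328903e-02] [[-0.4, 12.5], [-0.1, 11.2], [0.6, 17.8], [-28.4, 17.6], [-29.0, 14.4]]
```

carry_out --moves '[{"tx": -0.141,"ty": -0.0885,"tz": 0.022,"fingers": 1},{"tx": -0.141,"ty": -0.0885,"tz": 0.022,"fingers": 1},{"tx": -0.141,"ty": -0.0885,"tz": 0.022,"fingers": 1},{"tx": -0.141,"ty": -0.0885,"tz": 0.022,"fingers": 1},{"tx": -0.141,"ty": -0.0885,"tz": 0.022,"fingers": 1},{"tx": -0.141,"ty": -0.0885,"tz": 0.022,"fingers": 1},{"twist": -0.054,"fingers": 1},{"twist": -0.054,"fingers": 1},{"twist": -0.054,"fingers": 1},{"fingers": 1},{"fingers": 1}]'

```text
validation failed for argument at $.mo...
```

Run:
```python
from h import *
for n in('scene','side','wrist'): d=snap(n,n+'1')
print(d['world_from_camera'].round(3).tolist(),d['fovy'],d['cx'],d['cy'])
s=ctrl.read_state(); print(s['eef_pos'],s['tool_rot'],s['qpos'],s['clock'])
a=cv2.imread('pics/scene1.png')[130:300,250:440]; a=cv2.resize(a,(640,572),interpolation=cv2.INTER_CUBIC)
cv2.imwrite('pics/c3.png',a)
```

```text
[[0.308, -0.905, -0.292, 126.12], [0.951, 0.292, 0.096, 642.102], [-0.002, -0.308, 0.952, 374.217], [0.0, 0.0, 0.0, 1.0]] 62.1609682446969 322.2036615987848 192.6638665639361
[200.55817277 618.09445456 241.9986698 ] [-3.14095398e+00 -5.25119049e-06  2.82780136e+00] [-1.32280507  0.62874433  0.03849257  1.51768492 -0.02699675  0.99632038
 -0.01997634] 0.3
```

View pics/wrist1.png

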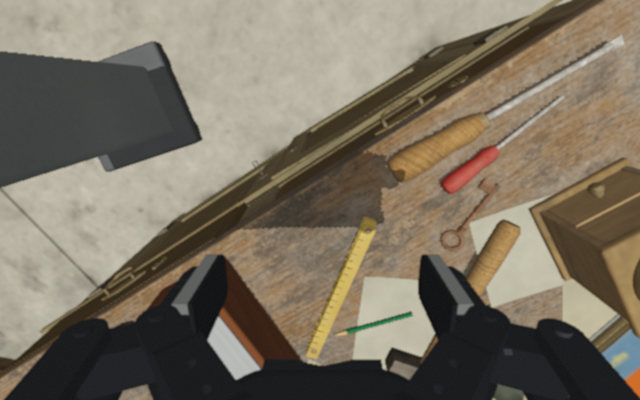

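View pics/c3.png

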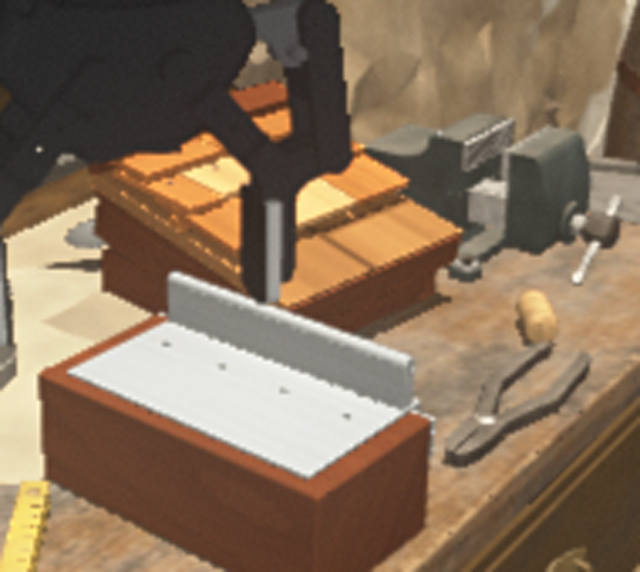

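The move was refused, so these pictures still show the starting pose. I'll resend it with every field filled in and rounder numbers.

carry_out --moves '[{"tx": -0.14,"ty": -0.09,"tz": 0.02,"twist": 0,"fingers": 1},{"tx": -0.14,"ty": -0.09,"tz": 0.02,"twist": 0,"fingers": 1},{"tx": -0.14,"ty": -0.09,"tz": 0.02,"twist": 0,"fingers": 1},{"tx": -0.14,"ty": -0.09,"tz": 0.02,"twist": 0,"fingers": 1},{"tx": -0.14,"ty": -0.09,"tz": 0.02,"twist": 0,"fingers": 1},{"tx": -0.14,"ty": -0.09,"tz": 0.02,"twist": 0,"fingers": 1},{"tx": 0,"ty": 0,"tz": 0,"twist": -0.05,"fingers": 1},{"tx": 0,"ty": 0,"tz": 0,"twist": -0.05,"fingers": 1},{"tx": 0,"ty": 0,"tz": 0,"twist": -0.06,"fingers": 1},{"tx": 0,"ty": 0,"tz": 0,"twist": 0,"fingers": 1}]'

```text
clock: 1.55
eef_pos: [390.4, 386.3, 206.3]
tool_rot: [3.141, -0.0, -2.956]
force: [-0.5, -0.2, 0.1]
width: 85.3
gripper_force: 0.0
```

Run:
```python
from h import *
for n in('scene','side','wrist'): d=snap(n,n+'2')
print(d['world_from_camera'].round(3).tolist())
a=cv2.imread('pics/scene2.png')[130:300,250:440]; a=cv2.resize(a,(400,358),interpolation=cv2.INTER_CUBIC)
b=cv2.resize(cv2.imread('pics/wrist2.png'),(400,250))
b=cv2.imread('pics/side2.png')[150:275,290:440];b=cv2.resize(b,(400,333),interpolation=cv2.INTER_CUBIC)
w=cv2.imread('pics/wrist2.png')
im=np.zeros((600,800,3),np.uint8); im[:400,:640]=w; 
cv2.imwrite('pics/w2.png',im[:400,:640])
a=cv2.imread('pics/scene2.png')[140:250,290:430]; a=cv2.resize(a,(700,550),interpolation=cv2.INTER_CUBIC)
cv2.imwrite('pics/c4.png',a)
```

```text
[[-0.184, -0.935, -0.302, 313.45], [0.983, -0.175, -0.056, 371.482], [-0.001, -0.307, 0.952, 338.659], [0.0, 0.0, 0.0, 1.0]]
```

View pics/w2.png

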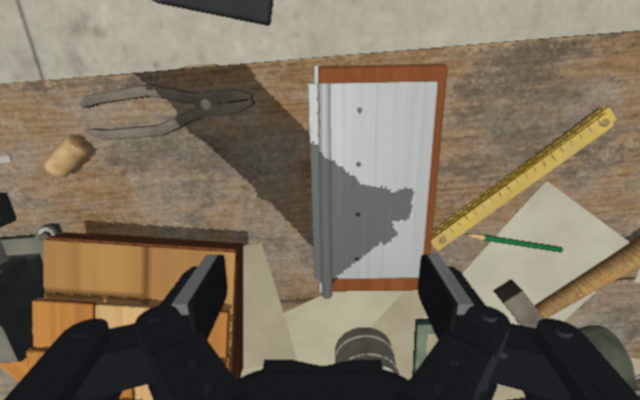

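The wrist view shows the rib running from (325,84) to (327,297). The roof eaves run from about (45,238) to (240,248), the cork is at (68,156), and the pliers lie well clear. I'll enlarge the eaves and flashing.

Run:
```python
import cv2,numpy as np
w=cv2.imread('pics/wrist2.png')
im=np.zeros((590,800,3),np.uint8)
a=cv2.resize(w[220:350,20:260],None,fx=2.5,fy=2.5,interpolation=cv2.INTER_CUBIC); im[:325,:600]=a
b=cv2.resize(w[60:100,300:460],None,fx=2.5,fy=3,interpolation=cv2.INTER_CUBIC); im[330:450,:400]=b
b=cv2.resize(w[270:310,300:460],None,fx=2.5,fy=3,interpolation=cv2.INTER_CUBIC); im[460:580,:400]=b
cv2.imwrite('pics/c5.png',im)
```

```text
(no output)
```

View pics/c5.png

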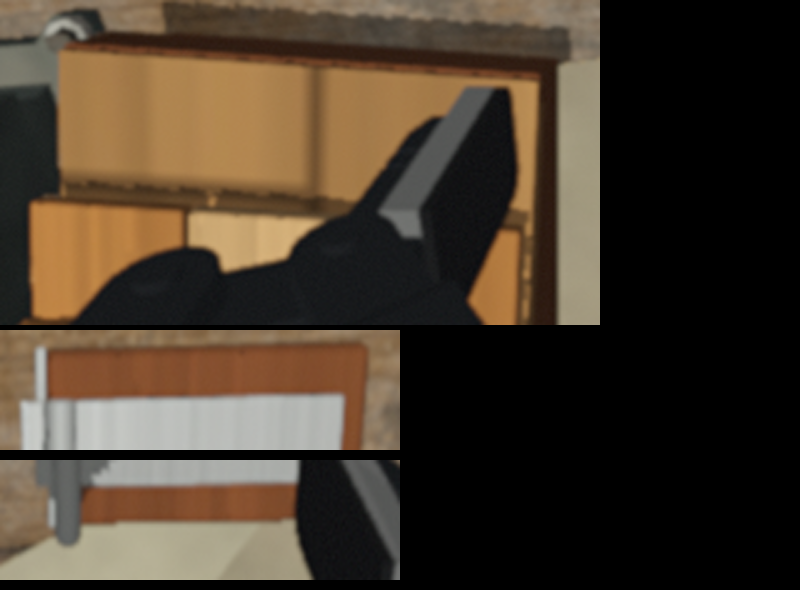

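```bash
cat > fit2.py <<'E'
from fit import *
w=load('wrist2'); W=lambda u,v:(w,u,v)
F=[(S(82,122),(4,85,103.5)),(S(295,60),(4,-85,103.5)),(C(70,352),(95,-85,73)),(C(322,461),(95,85,73)),(C(176,250),(13,-85,103.5)),(C(428,340),(13,85,103.5)),
 (W(308.4,83.7),(-3,85,73)),(W(437.6,81.7),(95,85,73)),(W(325,83.3),(8.5,85,103.5)),(W(326.8,298),(8.5,-85,103.5))]
for o in (F,F[6:]): p,r=fit(o,(400,300)); print('flash',p,r.tolist())
k,l=np.cos(.2),np.sin(.2)
D=lambda x,y,z:(-100+x*k-z*l,y,55+x*l+z*k)
R=[(S(338,170),D(0,90,0)),(S(403,122),D(55,90,15)),(S(548,250),D(55,-90,15)),(C(480,207),D(0,-90,0)) ,(C(425,157),D(55,-90,15)),
 (W(43.2,240),D(0,-90,0)),(W(236,250.4),D(0,90,0)),(W(32,300),D(55,-90,15)),(W(228.8,311),D(55,90,15))]
for o in (R,R[5:]): p,r=fit(o,(600,150)); print('roof',p,r.tolist(),'deck',p[:2]-100*np.array([np.cos(p[2]),np.sin(p[2])]))
E
python3 fit2.py
```

```text
flash [396.47726753 380.79740647  -4.51237321] [[-0.5, 0.6], [0.1, -2.0], [-0.2, -1.5], [-0.8, -1.2], [-1.0, -0.9], [-1.9, -0.8], [0.3, -0.4], [0.2, -0.4], [-1.0, -0.6], [-0.1, 0.4]]
flash [396.67802521 380.89668238   1.77028434] [[0.5, -0.1], [0.3, -0.1], [-0.8, -0.2], [-0.0, 0.7]]
roof [5.85206396e+02 2.39608410e+02 1.17174223e-01] [[-1.4, -1.8], [-2.8, -2.5], [-2.1, -2.9], [0.0, -1.6], [-0.3, -2.5], [0.0, -1.5], [-0.9, -0.2], [-0.7, 1.3], [0.1, 1.6]] deck [485.89210095 227.91778235]
roof [5.84730118e+02 2.40115852e+02 1.19914600e-01] [[0.3, -1.6], [-0.6, -0.8], [-0.2, 1.2], [0.5, 1.1]] deck [485.4482325  228.15310993]
```

carry_out --moves '[{"tx": -0.017,"ty": 0.007,"tz": 0.1,"twist": -0.004,"fingers": 1},{"tx": 0,"ty": 0,"tz": 0.1,"twist": 0,"fingers": 1},{"tx": 0,"ty": 0,"tz": 0.1,"twist": 0,"fingers": 1},{"tx": 0,"ty": 0,"tz": 0.077,"twist": 0,"fingers": 1},{"tx": 0,"ty": 0,"tz": 0,"twist": 0,"fingers": 0},{"tx": 0,"ty": 0,"tz": 0,"twist": 0,"fingers": 0},{"tx": 0,"ty": 0,"tz": 0,"twist": 0,"fingers": 0},{"tx": 0,"ty": 0,"tz": 0,"twist": 0,"fingers": 0},{"tx": 0,"ty": 0,"tz": 0,"twist": 0,"fingers": 0},{"tx": 0,"ty": 0,"tz": 0,"twist": 0,"fingers": 0},{"tx": 0,"ty": 0,"tz": 0,"twist": 0,"fingers": 0},{"tx": 0,"ty": 0,"tz": 0,"twist": 0,"fingers": 0}]'

```text
clock: 3.2
eef_pos: [395.3, 389.8, 94.2]
tool_rot: [3.141, 0.001, -2.941]
force: [-1.8, -0.5, 5.0]
width: 7.7
gripper_force: 61.0
```

carry_out --moves '[{"tx": 0,"ty": 0,"tz": -0.05,"twist": 0,"fingers": 0},{"tx": 0,"ty": 0,"tz": -0.1,"twist": 0,"fingers": 0},{"tx": 0,"ty": 0,"tz": -0.1,"twist": 0,"fingers": 0},{"tx": 0,"ty": 0,"tz": -0.1,"twist": 0,"fingers": 0},{"tx": 0,"ty": 0,"tz": 0,"twist": 0.05,"fingers": 0},{"tx": 0,"ty": 0,"tz": 0,"twist": 0.055,"fingers": 0},{"tx": 0,"ty": 0,"tz": 0,"twist": 0.055,"fingers": 0},{"tx": 0,"ty": 0,"tz": 0,"twist": 0.055,"fingers": 0},{"tx": 0,"ty": 0,"tz": 0,"twist": 0.055,"fingers": 0},{"tx": 0,"ty": 0,"tz": 0,"twist": 0.055,"fingers": 0},{"tx": 0,"ty": 0,"tz": 0,"twist": 0.055,"fingers": 0},{"tx": 0,"ty": 0,"tz": 0,"twist": 0.055,"fingers": 0}]'

```text
clock: 4.7
eef_pos: [394.5, 389.5, 198.8]
tool_rot: [-3.141, -0.001, 1.97]
force: [-0.7, 0.5, -1.5]
width: 7.7
gripper_force: 59.9
```

carry_out --moves '[{"tx": 0,"ty": 0,"tz": 0,"twist": 0.055,"fingers": 0},{"tx": 0,"ty": 0,"tz": 0,"twist": 0.036,"fingers": 0},{"tx": 0,"ty": 0,"tz": 0,"twist": 0,"fingers": 0},{"tx": 0,"ty": 0,"tz": 0,"twist": 0,"fingers": 0}]'

```text
clock: 5.2
eef_pos: [394.7, 389.5, 198.5]
tool_rot: [-3.141, -0.0, 1.692]
force: [-0.7, 0.9, -1.6]
width: 7.1
gripper_force: 59.9
```

carry_out --moves '[{"tx": -0.1,"ty": -0.016,"tz": 0.0,"twist": 0,"fingers": 0},{"tx": -0.12,"ty": -0.016,"tz": 0,"twist": 0,"fingers": 0},{"tx": -0.12,"ty": -0.016,"tz": 0.04,"twist": 0,"fingers": 0},{"tx": -0.12,"ty": -0.016,"tz": 0.06,"twist": 0,"fingers": 0},{"tx": -0.11,"ty": 0,"tz": 0.06,"twist": 0,"fingers": 0},{"tx": 0,"ty": 0,"tz": 0.06,"twist": 0,"fingers": 0},{"tx": 0,"ty": 0,"tz": 0,"twist": 0,"fingers": 0},{"tx": 0,"ty": 0,"tz": 0,"twist": 0,"fingers": 0}]'

```text
clock: 6.2
eef_pos: [396.5, 218.0, 132.8]
tool_rot: [3.141, -0.001, 1.691]
force: [1.6, -0.2, -1.8]
width: 7.6
gripper_force: 59.8
```

Run:
```python
from h import *
for n in('scene','side','wrist'): d=snap(n,n+'3')
w=cv2.imread('pics/wrist3.png'); s=cv2.imread('pics/side3.png')[150:300,210:450]; c=cv2.imread('pics/scene3.png')[150:290,270:430]
im=np.zeros((600,800,3),np.uint8)
im[:300,:480]=cv2.resize(s,(480,300),interpolation=cv2.INTER_CUBIC)
im[:280,480:]=cv2.resize(c,(320,280),interpolation=cv2.INTER_CUBIC)
im[300:,:480]=cv2.resize(w,(480,300))
cv2.imwrite('pics/m3.png',im); st=ctrl.read_state();print(st['qpos'],st['eef_pos'])
```

```text
[-0.75520356  0.55438572  0.27317397  2.16323092 -0.32600292  0.4604042
 -0.10752436] [396.46270443 218.08292591 132.85226649]
```

View pics/m3.png

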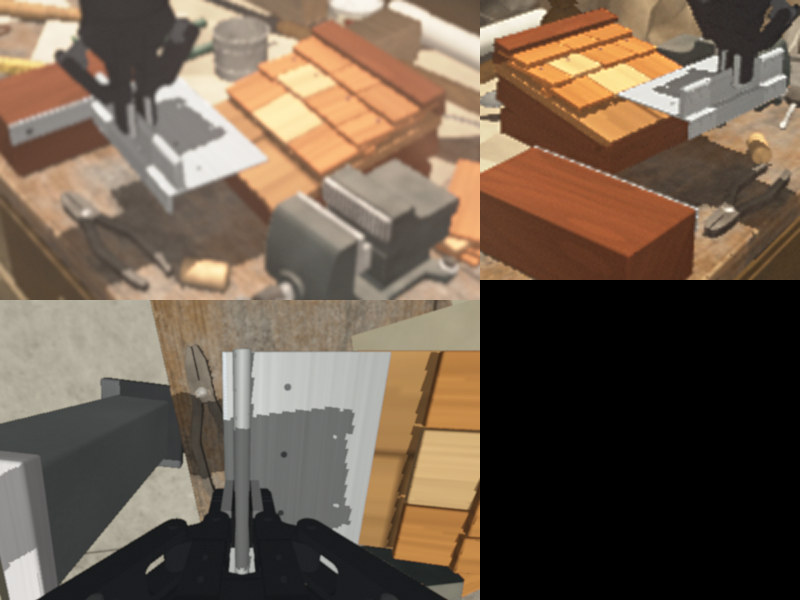

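The grasp holds: the flashing is level, with its free edge over the lower deck. The wrist view puts the flashing's left end at v≈67 and the roof's left side at the lap at about (584,69). I'll check both against the model.

Run:
```python
from fit2 import D
from h import *
w=load('wrist3'); t=np.array([396.46,218.08,132.85])
p=np.array([485.7,228]);a=.118;k,l=np.cos(a),np.sin(a)
def Rf(q): x=q[0]+100; return [p[0]+k*x-l*q[1],p[1]+l*x+k*q[1],q[2]]
print('roof lap L',proj(w,Rf(D(55,90,15))),'2nd course',proj(w,Rf(D(55,24+9,15))))
a=.121
for q in((13,85,33.5),(4,85,33.5),(95,85,3),(-3,85,3)):
    x=q[0]-8.5;y=q[1];print(q,proj(w,[t[0]+np.cos(a)*x-np.sin(a)*y,t[1]+np.sin(a)*x+np.cos(a)*y,t[2]-24.2+q[2]]))
for y in (85,): pass
g=cv2.cvtColor(cv2.imread('pics/wrist3.png'),cv2.COLOR_BGR2GRAY).astype(int)
for u in(420,480): print(u,g[55:80,u])
for u in(575,585,600): print(u,g[55:85,u])
print(g[100,500:540])
```

```text
flash [396.47726753 380.79740647  -4.51237321] [[-0.5, 0.6], [0.1, -2.0], [-0.2, -1.5], [-0.8, -1.2], [-1.0, -0.9], [-1.9, -0.8], [0.3, -0.4], [0.2, -0.4], [-1.0, -0.6], [-0.1, 0.4]]
flash [396.67802521 380.89668238   1.77028434] [[0.5, -0.1], [0.3, -0.1], [-0.8, -0.2], [-0.0, 0.7]]
roof [5.85206396e+02 2.39608410e+02 1.17174223e-01] [[-1.4, -1.8], [-2.8, -2.5], [-2.1, -2.9], [0.0, -1.6], [-0.3, -2.5], [0.0, -1.5], [-0.9, -0.2], [-0.7, 1.3], [0.1, 1.6]] deck [485.89210095 227.91778235]
roof [5.84730118e+02 2.40115852e+02 1.19914600e-01] [[0.3, -1.6], [-0.6, -0.8], [-0.2, 1.2], [0.5, 1.1]] deck [485.4482325  228.15310993]
roof lap L [591.91682729  64.05290586] 2nd course [566.77831731 170.56426655]
(13, 85, 33.5) [333.41346689  65.28885154]
(4, 85, 33.5) [307.47682443  65.29116326]
(95, 85, 3) [519.71061818  69.33736462]
(-3, 85, 3) [294.2577088   69.36000292]
420 [141 138 137 134 131 129 130 131 132 134 134 135 132 141 166 183 189 189
 189 189 190 190 190 190 190]
480 [153 154 153 153 153 153 153 153 153 154 153 146 132 142 167 178 180 179
 180 180 180 180 180 180 180]
575 [158 158 158 158 159 159 158 159 158 159 159 152 136 130 118  96  86  83
  82  82  83  82  82  83  81  82  82  81  82  81]
585 [159 160 159 159 158 159 159 159 159 160 159 154 142 138 132 104  72  61
  60  56  53  51  50  47  49  49  48  50  51  51]
600 [161 160 160 160 160 159 159 159 159 159 159 152 132 123 130 139 142 141
 141 141 140 141 140 139 139 138 137 137 137 137]
[181 181 182 183 183 183 183 181 182 182 182 181 182 181 179 170 157 147
 145 144 145 145 145 144 145 144 145 145 144 143 143 144 143 144 144 143
 143 144 144 144]
```

carry_out --moves '[{"tx": -0.007,"ty": 0.07,"tz": 0.05,"twist": 0,"fingers": 0},{"tx": 0,"ty": 0.07,"tz": 0.05,"twist": 0,"fingers": 0},{"tx": 0,"ty": 0,"tz": 0.036,"twist": 0,"fingers": 0},{"tx": 0,"ty": 0,"tz": 0,"twist": 0,"fingers": 0},{"tx": 0,"ty": 0,"tz": 0,"twist": 0,"fingers": 0}]'

```text
clock: 6.98
eef_pos: [437.2, 220.3, 91.7]
tool_rot: [-3.141, -0.0, 1.69]
force: [-0.3, 0.2, -1.9]
width: 7.8
gripper_force: 59.9
```

carry_out --moves '[{"tx": 0,"ty": 0,"tz": 0.006,"twist": 0,"fingers": 0},{"tx": 0,"ty": 0,"tz": 0,"twist": 0,"fingers": 0}]'

```text
clock: 7.22
eef_pos: [437.8, 220.4, 89.8]
tool_rot: [3.142, -0.0, 1.69]
force: [0.4, -0.1, -1.6]
width: 7.4
gripper_force: 59.9
```

carry_out --moves '[{"tx": 0,"ty": 0,"tz": 0.006,"twist": 0,"fingers": 0},{"tx": 0,"ty": 0,"tz": 0,"twist": 0,"fingers": 0}]'

```text
clock: 7.48
eef_pos: [438.0, 220.2, 87.7]
tool_rot: [-3.141, 0.0, 1.689]
force: [0.1, -0.5, -1.4]
width: 7.6
gripper_force: 59.9
```

carry_out --moves '[{"tx": 0,"ty": 0,"tz": 0.006,"twist": 0,"fingers": 0},{"tx": 0,"ty": 0,"tz": 0,"twist": 0,"fingers": 0}]'

```text
clock: 7.72
eef_pos: [437.9, 220.3, 86.1]
tool_rot: [-3.141, -0.0, 1.69]
force: [-2.0, 0.2, 2.7]
width: 7.6
gripper_force: 60.9
```

carry_out --moves '[{"tx": 0,"ty": 0.02,"tz": -0.004,"twist": 0,"fingers": 0},{"tx": 0,"ty": 0.02,"tz": -0.004,"twist": 0,"fingers": 0},{"tx": 0,"ty": 0.0,"tz": 0,"twist": 0,"fingers": 0}]'

```text
clock: 8.1
eef_pos: [449.0, 221.5, 88.5]
tool_rot: [-3.139, 0.0, 1.69]
force: [-4.2, -0.8, 5.2]
width: 7.7
gripper_force: 61.2
```

carry_out --moves '[{"tx": 0,"ty": 0.02,"tz": -0.004,"twist": 0,"fingers": 0},{"tx": 0,"ty": 0.02,"tz": -0.004,"twist": 0,"fingers": 0},{"tx": 0,"ty": 0.0,"tz": 0,"twist": 0,"fingers": 0}]'

```text
clock: 8.48
eef_pos: [461.4, 223.0, 90.9]
tool_rot: [-3.14, -0.0, 1.69]
force: [-5.5, 0.3, 3.9]
width: 7.1
gripper_force: 61.2
```

carry_out --moves '[{"tx": 0,"ty": 0.015,"tz": -0.003,"twist": 0,"fingers": 0},{"tx": 0,"ty": 0,"tz": 0,"twist": 0,"fingers": 0},{"tx": 0,"ty": -0.001,"tz": 0.006,"twist": 0,"fingers": 0},{"tx": 0,"ty": 0.0,"tz": 0,"twist": 0,"fingers": 0}]'

```text
clock: 8.98
eef_pos: [465.1, 223.4, 90.2]
tool_rot: [-3.14, -0.0, 1.69]
force: [-5.7, -1.1, 9.3]
width: 7.5
gripper_force: 63.5
```

carry_out --moves '[{"tx": 0,"ty": -0.002,"tz": 0.01,"twist": 0,"fingers": 0},{"tx": 0,"ty": 0.0,"tz": 0,"twist": 0,"fingers": 0}]'

```text
clock: 9.22
eef_pos: [464.6, 223.4, 87.6]
tool_rot: [-3.14, -0.0, 1.69]
force: [-7.2, -0.9, 13.9]
width: 7.8
gripper_force: 71.6
```

carry_out --moves '[{"tx": 0,"ty": -0.002,"tz": 0.01,"twist": 0,"fingers": 0},{"tx": 0,"ty": 0.0,"tz": 0,"twist": 0,"fingers": 0}]'

```text
clock: 9.48
eef_pos: [464.1, 223.3, 85.0]
tool_rot: [-3.141, -0.001, 1.69]
force: [-9.1, -0.6, 18.2]
width: 7.4
gripper_force: 82.2
```

carry_out --moves '[{"tx": 0,"ty": -0.002,"tz": 0.01,"twist": 0,"fingers": 0},{"tx": 0,"ty": 0.0,"tz": 0,"twist": 0,"fingers": 0}]'

```text
clock: 9.72
eef_pos: [463.5, 223.2, 81.9]
tool_rot: [-3.141, -0.001, 1.69]
force: [-8.8, -1.1, 15.5]
width: 7.6
gripper_force: 91.5
```

carry_out --moves '[{"tx": 0,"ty": -0.002,"tz": 0.01,"twist": 0,"fingers": 0},{"tx": 0,"ty": 0.0,"tz": 0,"twist": 0,"fingers": 0}]'

```text
clock: 9.98
eef_pos: [463.2, 223.2, 79.1]
tool_rot: [-3.142, -0.001, 1.69]
force: [-10.1, -2.4, 18.1]
width: 7.6
gripper_force: 103.7
```

Run:
```python
from h import *
snap('wrist','wrist4'); snap('side','side4'); snap('scene','scene4')
for f in('wrist3','wrist4'):
    g=cv2.cvtColor(cv2.imread(f'pics/{f}.png'),cv2.COLOR_BGR2GRAY).astype(int)
    for v in (80,110): print(f,v,g[v,286:346:1].tolist())
    print('end',g[55:80,420].tolist())
w=load('wrist4'); a=.119; t=ctrl.read_state()['eef_pos']; print(t)
for th in(0,.1,.2):
  print(th)
  for q in((13,80,33.5),(4,80,33.5),(-3,80,3),(30,85,3)):
    x=q[0]-8.5;z=q[2]-24.2;y=q[1];x,z=x*np.cos(th)-z*np.sin(th),x*np.sin(th)+z*np.cos(th)
    print(q,proj(w,[t[0]+np.cos(a)*x-np.sin(a)*y,t[1]+np.sin(a)*x+np.cos(a)*y,t[2]+z]).round(1))
```

```text
wrist3 80 [138, 132, 131, 132, 135, 134, 131, 128, 124, 132, 165, 201, 219, 224, 222, 214, 207, 206, 207, 208, 208, 209, 206, 191, 157, 131, 134, 146, 154, 162, 169, 176, 182, 188, 194, 199, 202, 199, 194, 189, 183, 178, 172, 166, 159, 149, 140, 126, 109, 101, 108, 135, 171, 196, 202, 202, 202, 202, 203, 204]
wrist3 110 [139, 137, 137, 140, 142, 141, 138, 135, 134, 136, 156, 193, 217, 222, 222, 218, 209, 206, 207, 208, 209, 209, 207, 197, 169, 135, 132, 144, 154, 161, 169, 175, 183, 189, 195, 199, 200, 197, 191, 186, 181, 176, 170, 164, 157, 148, 137, 121, 105, 104, 108, 125, 166, 196, 204, 203, 203, 204, 204, 206]
end [141, 138, 137, 134, 131, 129, 130, 131, 132, 134, 134, 135, 132, 141, 166, 183, 189, 189, 189, 189, 190, 190, 190, 190, 190]
wrist4 80 [136, 139, 143, 147, 153, 156, 159, 156, 152, 150, 149, 149, 148, 144, 138, 133, 127, 133, 167, 205, 221, 207, 165, 141, 153, 166, 172, 177, 181, 186, 189, 191, 192, 190, 190, 189, 189, 187, 185, 180, 176, 169, 163, 153, 137, 117, 102, 94, 90, 90, 90, 88, 103, 144, 181, 195, 198, 197, 198, 198]
wrist4 110 [137, 134, 133, 132, 134, 139, 144, 147, 148, 146, 143, 139, 135, 130, 128, 128, 128, 128, 142, 182, 215, 218, 189, 153, 151, 163, 172, 178, 181, 185, 188, 190, 190, 190, 189, 189, 188, 187, 185, 179, 174, 168, 161, 150, 131, 109, 94, 91, 90, 91, 89, 92, 121, 165, 193, 200, 199, 198, 198, 199]
end [163, 167, 166, 165, 166, 164, 164, 164, 163, 163, 162, 161, 159, 165, 184, 197, 201, 201, 201, 201, 200, 201, 201, 201, 201]
[463.21170927 223.20357687  79.23568395]
0
(13, 80, 33.5) [333.8  80.4]
(4, 80, 33.5) [308.1  80.4]
(-3, 80, 3) [295.   81.4]
(30, 85, 3) [370.8  69.3]
0.1
(13, 80, 33.5) [331.1  80.4]
(4, 80, 33.5) [305.6  80.4]
(-3, 80, 3) [300.1  81.4]
(30, 85, 3) [376.2  69. ]
0.2
(13, 80, 33.5) [328.3  80.4]
(4, 80, 33.5) [303.3  80.4]
(-3, 80, 3) [305.3  81.4]
(30, 85, 3) [381.3  68.8]
```

carry_out --moves '[{"tx": 0,"ty": -0.002,"tz": 0.01,"twist": 0,"fingers": 0},{"tx": 0,"ty": 0.0,"tz": 0,"twist": 0,"fingers": 0}]'

```text
clock: 10.38
eef_pos: [462.9, 223.1, 76.5]
tool_rot: [3.141, -0.001, 1.689]
force: [-10.5, -2.3, 22.0]
width: 7.8
gripper_force: 115.1
```

carry_out --moves '[{"tx": 0,"ty": 0.02,"tz": -0.004,"twist": 0,"fingers": 0},{"tx": 0,"ty": 0.0,"tz": 0,"twist": 0,"fingers": 0}]'

```text
clock: 10.62
eef_pos: [463.2, 223.2, 76.8]
tool_rot: [-3.131, -0.0, 1.691]
force: [-18.8, -2.5, 24.0]
width: 7.4
gripper_force: 119.7
```

carry_out --moves '[{"tx": 0,"ty": 0.02,"tz": -0.004,"twist": 0,"fingers": 0},{"tx": 0,"ty": 0.0,"tz": 0,"twist": 0,"fingers": 0}]'

```text
clock: 10.88
eef_pos: [467.2, 223.7, 77.6]
tool_rot: [-3.127, 0.0, 1.691]
force: [-21.2, -3.7, 23.0]
width: 7.5
gripper_force: 121.3
```

carry_out --moves '[{"tx": 0,"ty": 0.02,"tz": -0.004,"twist": 0,"fingers": 0},{"tx": 0,"ty": 0.0,"tz": 0,"twist": 0,"fingers": 0}]'

```text
clock: 11.12
eef_pos: [473.0, 224.5, 78.8]
tool_rot: [-3.127, 0.0, 1.691]
force: [-21.0, -3.4, 23.6]
width: 7.9
gripper_force: 121.4
```

carry_out --moves '[{"tx": 0,"ty": 0.02,"tz": -0.004,"twist": 0,"fingers": 0},{"tx": 0,"ty": 0.0,"tz": 0,"twist": 0,"fingers": 0}]'

```text
clock: 11.38
eef_pos: [479.1, 225.4, 80.1]
tool_rot: [-3.127, -0.0, 1.691]
force: [-21.0, -2.5, 24.0]
width: 7.9
gripper_force: 121.4
```

carry_out --moves '[{"tx": 0,"ty": 0.015,"tz": -0.001,"twist": 0,"fingers": 0},{"tx": 0,"ty": 0.0,"tz": 0,"twist": 0,"fingers": 0}]'

```text
clock: 11.62
eef_pos: [482.8, 225.9, 80.3]
tool_rot: [-3.126, -0.0, 1.691]
force: [-22.8, -2.7, 23.9]
width: 7.6
gripper_force: 124.8
```

carry_out --moves '[{"tx": 0,"ty": 0.008,"tz": -0.001,"twist": 0,"fingers": 0},{"tx": 0,"ty": 0.0,"tz": 0,"twist": 0,"fingers": 0}]'

```text
clock: 11.88
eef_pos: [484.5, 226.1, 80.6]
tool_rot: [-3.124, -0.0, 1.692]
force: [-24.6, -3.0, 25.2]
width: 7.5
gripper_force: 126.1
```

carry_out --moves '[{"tx": 0,"ty": 0.008,"tz": -0.001,"twist": 0,"fingers": 0},{"tx": 0,"ty": 0.0,"tz": 0,"twist": 0,"fingers": 0}]'

```text
clock: 12.12
eef_pos: [486.7, 226.4, 80.9]
tool_rot: [-3.124, -0.0, 1.692]
force: [-24.5, -2.3, 27.0]
width: 7.5
gripper_force: 126.9
```

carry_out --moves '[{"tx": 0,"ty": 0.007,"tz": 0.0,"twist": 0,"fingers": 0},{"tx": 0,"ty": 0.0,"tz": 0,"twist": 0,"fingers": 0}]'

```text
clock: 12.38
eef_pos: [486.8, 226.4, 80.8]
tool_rot: [-3.12, 0.0, 1.692]
force: [-27.7, -3.5, 29.6]
width: 7.8
gripper_force: 130.0
```

carry_out --moves '[{"tx": 0,"ty": 0.006,"tz": 0.0,"twist": 0,"fingers": 0},{"tx": 0,"ty": 0.0,"tz": 0,"twist": 0,"fingers": 0}]'

```text
clock: 12.62
eef_pos: [486.9, 226.4, 80.8]
tool_rot: [-3.116, 0.0, 1.692]
force: [-31.9, -4.1, 33.0]
width: 7.6
gripper_force: 132.4
```

carry_out --moves '[{"tx": 0,"ty": 0,"tz": 0.007,"twist": 0,"fingers": 0},{"tx": 0,"ty": 0.0,"tz": 0,"twist": 0,"fingers": 0}]'

```text
clock: 12.88
eef_pos: [486.9, 226.4, 80.7]
tool_rot: [-3.117, -0.001, 1.692]
force: [-35.8, -6.3, 51.6]
width: 7.7
gripper_force: 135.9
```

Run:
```python
from h import *
for n in('scene','side','wrist'): d=snap(n,n+'5')
w=cv2.imread('pics/wrist5.png'); s=cv2.imread('pics/side5.png')[150:270,280:440]; c=cv2.imread('pics/scene5.png')[150:250,280:400]
im=np.zeros((600,800,3),np.uint8)
im[:270,:360]=cv2.resize(s,(360,270),interpolation=cv2.INTER_CUBIC)
im[:367,360:]=cv2.resize(c,(440,367),interpolation=cv2.INTER_CUBIC)
im[275:525,:360]=cv2.resize(w[40:290,250:610],(360,250))
im[370:600,360:]=cv2.resize(w[50:165,260:480],(440,230),interpolation=cv2.INTER_CUBIC)
cv2.imwrite('pics/m5.png',im)
g=cv2.cvtColor(w,cv2.COLOR_BGR2GRAY).astype(int)
for v in (80,110): print(v,g[v,286:346].tolist())
```

```text
80 [153, 150, 147, 145, 148, 151, 153, 155, 155, 154, 153, 153, 153, 153, 151, 150, 149, 150, 150, 146, 143, 145, 160, 170, 176, 181, 186, 189, 192, 194, 194, 194, 194, 194, 194, 193, 190, 186, 180, 175, 168, 158, 142, 126, 115, 106, 102, 101, 100, 99, 101, 100, 99, 97, 112, 151, 185, 197, 198, 198]
110 [156, 157, 158, 158, 158, 157, 155, 152, 150, 150, 148, 146, 147, 146, 145, 142, 136, 131, 128, 130, 132, 142, 157, 169, 176, 180, 185, 189, 192, 194, 193, 193, 193, 193, 194, 193, 190, 185, 179, 172, 166, 155, 138, 120, 109, 103, 100, 99, 100, 102, 101, 101, 98, 104, 133, 171, 194, 199, 199, 199]
```

View pics/m5.png

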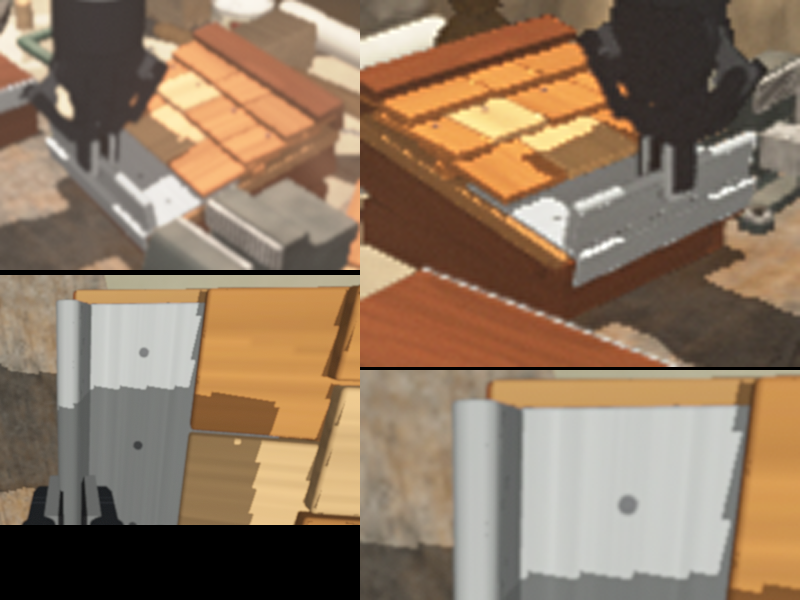

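Run:
```python
from h import *
from scipy.spatial.transform import Rotation as Ro
w=load('wrist5'); st=ctrl.read_state(); t=st['eef_pos']; print(t,st['force'],st['tool_rot'],st['torque'],st['clock'])
for th in(.18,.2):
  R=Ro.from_euler('ZY',[.121,-th]).as_matrix()
  for q in((0,90,0),(0,85,3),(30,85,3),(30,90,0),(55,90,15),(55,30,15),(55,90,8),(55,30,8),(13,60,33.5),(4,60,33.5)):
    print(th,q,proj(w,t+R@(np.array(q)-[8.5,0,24.2])).round(1))
im=cv2.imread('pics/wrist5.png').astype(int)
g=im[...,0]
print('v cols@u400',g[40:80,400].tolist()); print('deckstrip v=60',g[60,310:350].tolist())
for v in(64,100,140): print(v,g[v,435:470].tolist())
```

```text
[486.86920518 226.37953522  80.67340713] [-35.1885969  -5.4969791  51.2142037] [-3.11681168e+00 -9.61066927e-04  1.69181601e+00] [-0.96006681  5.58704445  0.01763544] 13.025
0.18 (0, 90, 0) [313.6  57.7]
0.18 (0, 85, 3) [312.1  69.5]
0.18 (30, 85, 3) [381.5  68.8]
0.18 (30, 90, 0) [382.4  56.6]
0.18 (55, 90, 15) [450.   52.2]
0.18 (55, 30, 15) [433.1 205.5]
0.18 (55, 90, 8) [447.2  53.9]
0.18 (55, 30, 8) [431.4 200.2]
0.18 (13, 60, 33.5) [327.8 137.8]
0.18 (4, 60, 33.5) [304.2 137. ]
0.2 (0, 90, 0) [314.8  57.7]
0.2 (0, 85, 3) [313.1  69.5]
0.2 (30, 85, 3) [382.5  68.8]
0.2 (30, 90, 0) [383.6  56.5]
0.2 (55, 90, 15) [450.9  52. ]
0.2 (55, 30, 15) [433.8 206.3]
0.2 (55, 90, 8) [448.4  53.7]
0.2 (55, 30, 8) [432.4 201. ]
0.2 (13, 60, 33.5) [327.3 137.8]
0.2 (4, 60, 33.5) [303.7 137. ]
v cols@u400 [150, 149, 149, 148, 149, 148, 148, 149, 148, 148, 148, 149, 149, 141, 114, 95, 96, 100, 98, 96, 96, 97, 96, 96, 97, 95, 94, 108, 144, 179, 195, 198, 199, 198, 198, 198, 198, 198, 198, 199]
deckstrip v=60 [117, 113, 110, 108, 109, 111, 113, 115, 116, 117, 118, 118, 104, 72, 54, 67, 85, 96, 99, 98, 98, 98, 99, 99, 99, 98, 99, 98, 99, 98, 98, 98, 99, 99, 98, 98, 98, 98, 98, 100]
64 [96, 95, 95, 97, 95, 94, 96, 95, 95, 95, 97, 95, 83, 64, 53, 53, 53, 53, 53, 47, 38, 38, 51, 61, 68, 74, 79, 80, 79, 80, 80, 81, 79, 80, 81]
100 [203, 203, 203, 202, 202, 201, 201, 202, 202, 200, 184, 149, 122, 119, 115, 94, 61, 42, 49, 58, 71, 77, 81, 79, 80, 79, 80, 80, 80, 80, 79, 79, 81, 80, 81]
140 [202, 202, 202, 202, 203, 198, 178, 143, 120, 114, 95, 60, 46, 58, 70, 76, 85, 86, 86, 87, 86, 87, 87, 86, 87, 87, 86, 86, 87, 87, 86, 87, 86, 86, 86]
```

The picture shows the flashing flat and central, with a gap of about 6 mm at the left end. The eaves corner sits at u≈323 where 315 was expected, so the flashing is still about 3 mm short. I'll ease the press and push further up.

carry_out --moves '[{"tx": 0,"ty": 0.006,"tz": -0.007,"twist": 0,"fingers": 0},{"tx": 0,"ty": 0.0,"tz": 0,"twist": 0,"fingers": 0}]'

```text
clock: 13.28
eef_pos: [488.0, 226.6, 81.1]
tool_rot: [-3.115, -0.0, 1.692]
force: [-33.6, -4.1, 36.9]
width: 7.7
gripper_force: 133.6
```

carry_out --moves '[{"tx": 0,"ty": 0.008,"tz": -0.002,"twist": 0,"fingers": 0},{"tx": 0,"ty": 0.0,"tz": 0,"twist": 0,"fingers": 0}]'

```text
clock: 13.52
eef_pos: [488.1, 226.6, 81.1]
tool_rot: [-3.11, 0.0, 1.692]
force: [-35.5, -4.5, 36.5]
width: 7.6
gripper_force: 135.5
```

carry_out --moves '[{"tx": 0,"ty": 0.004,"tz": -0.006,"twist": 0,"fingers": 0},{"tx": 0,"ty": 0.0,"tz": 0,"twist": 0,"fingers": 0}]'

```text
clock: 13.78
eef_pos: [488.7, 226.8, 81.8]
tool_rot: [-3.109, 0.001, 1.692]
force: [-34.8, -3.9, 28.0]
width: 7.9
gripper_force: 131.5
```

carry_out --moves '[{"tx": 0,"ty": 0.004,"tz": -0.004,"twist": 0,"fingers": 0},{"tx": 0,"ty": 0.0,"tz": 0,"twist": 0,"fingers": 0}]'

```text
clock: 14.02
eef_pos: [488.8, 226.9, 82.4]
tool_rot: [-3.107, 0.001, 1.692]
force: [-35.1, -3.6, 23.9]
width: 7.8
gripper_force: 129.4
```

carry_out --moves '[{"tx": 0,"ty": 0,"tz": 0.006,"twist": 0,"fingers": 0},{"tx": 0,"ty": 0.0,"tz": 0.004,"twist": 0,"fingers": 0},{"tx": 0,"ty": 0.0,"tz": 0,"twist": 0,"fingers": 0}]'

```text
clock: 14.4
eef_pos: [488.8, 226.9, 81.5]
tool_rot: [-3.107, -0.0, 1.692]
force: [-40.1, -5.4, 43.1]
width: 7.4
gripper_force: 137.2
```

Run:
```python
from h import *
from scipy.spatial.transform import Rotation as Ro
snap('wrist','wrist6');w=load('wrist6'); st=ctrl.read_state(); t=st['eef_pos']; print(t,st['force'],st['tool_rot'],st['clock'])
R=Ro.from_euler('ZY',[.121,-.2]).as_matrix()
for q in((0,90,0),(30,85,3),(30,90,0),(55,90,15),(55,30,15),(13,60,33.5),(4,60,33.5)):
    print(q,proj(w,t+R@(np.array(q)-[8.5,0,24.2])).round(1))
g=cv2.imread('pics/wrist6.png')[...,0].astype(int)
print(g[40:80,400].tolist()); print(g[60,300:340].tolist())
for v in(64,100,140): print(v,g[v,435:470].tolist())
print(g[137,295:345].tolist())
```

```text
[488.78204669 226.87759461  81.46912824] [-40.76378674  -4.62043071  42.52045616] [-3.10720525e+00 -1.92372607e-04  1.69196099e+00] 14.45
(0, 90, 0) [315.3  57.6]
(30, 85, 3) [383.   68.7]
(30, 90, 0) [384.2  56.4]
(55, 90, 15) [451.4  51.8]
(55, 30, 15) [434.1 206.7]
(13, 60, 33.5) [327.1 137.8]
(4, 60, 33.5) [303.6 136.9]
[151, 150, 150, 150, 151, 151, 151, 149, 150, 150, 150, 151, 150, 142, 116, 94, 94, 99, 100, 97, 97, 98, 97, 98, 98, 98, 97, 97, 126, 170, 193, 200, 201, 201, 201, 200, 201, 200, 200, 200]
[124, 122, 118, 112, 110, 110, 113, 115, 116, 112, 110, 109, 109, 111, 113, 116, 116, 117, 105, 81, 57, 58, 75, 91, 100, 101, 101, 100, 100, 100, 101, 100, 100, 100, 101, 100, 99, 101, 99, 99]
64 [98, 97, 98, 98, 99, 99, 97, 87, 67, 56, 54, 54, 56, 53, 47, 39, 45, 57, 67, 73, 78, 80, 82, 82, 82, 81, 81, 81, 81, 81, 82, 81, 80, 81, 81]
100 [203, 204, 205, 205, 205, 202, 184, 147, 121, 113, 93, 62, 48, 56, 63, 73, 80, 82, 81, 82, 81, 81, 81, 81, 81, 81, 81, 80, 81, 80, 81, 81, 79, 80, 79]
140 [203, 191, 163, 133, 118, 99, 65, 50, 62, 71, 80, 87, 87, 88, 88, 87, 88, 88, 88, 88, 89, 88, 88, 88, 88, 89, 88, 88, 87, 89, 88, 88, 88, 88, 87]
[98, 96, 96, 101, 109, 113, 115, 118, 119, 113, 98, 79, 88, 119, 146, 164, 172, 178, 183, 187, 190, 193, 193, 193, 193, 193, 193, 192, 189, 185, 179, 172, 166, 154, 139, 122, 111, 105, 99, 97, 99, 101, 100, 101, 99, 107, 139, 177, 195, 200]
```

Run:
```python
from h import *
print(job.finish_job())
```

```text
the job is handed in; nothing more can be done
None
```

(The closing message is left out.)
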